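Bring the red-lidded jar to the front of the fastener carousel

TASK

Fold the front flap of the green fastener carousel all the way down, then turn the turntable until the jar with the red lid stands at the front, straight behind the white arrow on the housing's sill. Finish gripping the carousel's turntable or one of its jars so that it is held still there; do not let go. Leave the flap open and do not disturb the mug, carton, tape measure or spray can.

Things in the scene. Friction and masses are not known exactly. Their poses are not given: they have to be found in the camera images.
- housing: fixed open-topped green tray, 228 mm deep (x), 220 mm wide (y); 6 mm walls, tops 88 mm above the bench, their inner sides 104 mm left and right of and 94 mm behind the turntable's axis. Origin on the bench under that axis; -x points out of the front (the side with the flap and the white arrow on the sill), z up. Place and yaw vary
- flap (a joint): hinge of the front flap: 0 = shut (upright), 1.57 = fully down (level, pointing away from the turntable). Starts shut or nearly so. Light friction holds it near upright; pulled out past about 0.6 rad it drops open by its own weight against a stop
- flap_tab (a point): middle of the top edge of the flap's yellow pull tab: 44 mm wide, 7 mm thick, 22 mm above the rest of the flap (200 mm wide, 7 mm thick). 92 mm from the hinge line; top 110 mm above the bench when shut. Between the shut flap's inner side and the nearest jar at least 45 mm are free
- flap_hinge (a point): middle of the flap's hinge line, on its lower edge, 18 mm above the bench, 128 mm in front of the turntable's axis; axes turn with the flap
- turntable: disc 164 mm in diameter, top 40 mm above the bench, with four upright jars fixed on it 90 degrees apart, centres 55 mm from the axis: clear, 42 mm in diameter, up to 90 mm above the bench, narrower neck above; lids red, white, black, yellow. Turns either way without end about the upright axis (0.04 N m), stays where left. Origin on the bench on the axis; +x points to the red-lidded jar
- red_lid (a point): centre of the red lid, half-way up it, 113 mm above the bench. All lids: 38 mm in diameter, 26 mm high, from 100 to 126 mm above the bench, fixed to jar and turntable; gap between neighbouring lids 40 mm. Starts at least 50 degrees away from the front
- front_place (a point): where the centre of the red lid shall come: straight in front of the axis, behind the white arrow, 55 mm from the axis, 113 mm above the bench
- axis (a point): the turntable's axis, 113 mm above the bench. A thin post stands on it, with a ball 18 mm in diameter whose top is 105 mm above the bench
- spray_can: bystander: white spray can with a green cap, 66 mm in diameter, 204 mm tall, standing; origin under its centre
- mug: bystander: cream mug, 84x113x95 mm; origin under its middle
- blue_carton: bystander: blue carton, 60x85x60 mm; origin under its centre
- tape: bystander: yellow tape measure, 36x82x66 mm; origin under its centre

How it is judged:
On the way, in this order (a step that is already met when the one before it is completed fails the run):
1. the flap is folded all the way down (value of joint flap above 1.4 rad), for 0.2 s.
2. the red-lidded jar is at the front (horizontal distance between red_lid and front_place below 0.01 m), for 0.2 s.
At the end, for the whole second after the job is handed in: The flap is down (over 1.4 rad), the red lid's centre is within 10 mm of the front place, the turntable is at rest, and the fingers grip or press the turntable or its jars with more than 2 N (value of joint flap above 1.4 rad and horizontal distance between red_lid and front_place below 0.01 m and angular speed of turntable below 0.1 rad/s and contact force between the fingers and turntable above 2 N); the arm keeps its last pose, push and grip.
It fails at once if a bystander (spray can, mug, carton, tape measure) is moved by more than 20 mm (distance of any of spray_can, mug, blue_carton, tape from where it was at the start of the episode above 0.02 m).
It also fails if it takes over 58 s, if anything falls off the work surface, if the arm or the gripper's body presses on something with over 40 N, if the wrist force passes 120 N, or if a joint passes its speed limit or range.

ROBOT

A 6-joint arm with a two-finger parallel gripper is mounted at the origin on a cart in front of the work surface, level with it; the furniture and walls round the work are solid. World frame = base frame: x ahead of the robot, y to its left, z up, the work surface at z = 0. Lengths are in m, angles in rad, forces in N, time in s.
With the tool pointing down it reaches from about 0.4 to 0.925 m from the base axis. Payload 12.5 kg.
Tool frame: the origin (TCP) lies on the front face of the gripper's body, between the roots of the fingers; the fingertips stand 78 mm ahead of it and the grasp point (between the pads) lies 59 mm ahead of it; z points along the fingers, y is the line along which they close (so a half turn about z gives the same grasp; the last joint's range is limited). The gripper opens to 95 mm and grips with 3 to 60 N. Pads are 20 mm wide; open, the fingers measure 119 mm over their backs; the gripper's body (75 mm by 180 mm) begins 59 mm behind the grasp point.
Start: joints at [1.05, 0.491, 1.559, -0, 1.092, -0.106], TCP at [0.252, 0.572, 0.292] pointing down, gripper open.
Joint ranges: [-3.1, 3.1], [-0.84, 2.19], [0.05, 2.79], [-1.13, 4.28], [0.06, 2.93], [-2.69, 2.69]. Speed limits (rad/s): [2.22, 2.22, 2.79, 3.14, 3.14, 3.14].

INTERFACE

Orientations are given as [roll, pitch, yaw] about the fixed x, y, z axes, in that order (R = Rz(yaw) Ry(pitch) Rx(roll)).
In Python, from plant import get_obs, snapshot, calibration, hand_in, look_for, place_of gives the robot as it stands. The module is installed in compiled form; this text tells all that it offers.
- The arm moves only by the shell command python3 -m inch 'ROWS' [OPENING] [FORCE]. ROWS is a JSON object of lists of equal length, an entry for each row: "travel": the shift along the tool's x, y, z in units of 40 mm (1.0 is 40 mm), a list of three; "angular": the turn, a rotation vector about the tool's x, y, z in units of 5 degrees (1.0 is 5 degrees), a list of three. In form: {"travel": [[dx, dy, dz], ...], "angular": [[wx, wy, wz], ...]}. A call has 1 to 12 rows; each row shifts and turns the commanded pose from where the row before left it, along the tool's axes as they then stand; what a row does not reach is not made up. A row lasts 1/12 s, in which the tool goes at most 41.7 mm and 7.16 degrees, less where a joint would pass 70% of its speed; a pose out of reach is approached as far as the arm can. A call is refused whole if a number of a shift passes 1 or a number of a turn 1, either way. A call with a gripper value outside its range is refused whole. OPENING is the finger opening in mm, from 0 to 95.1, set as the call begins (- or left out, the last holds). The fingers move at their own pace and stop on an object; FORCE is the grip in N (left out, the last holds). Time passes only in rows, so rows that do not move let the fingers close. It gives the time, the measured TCP pose, the force, the opening and the grip force at its end, in the units of the state.
- get_obs(): the state, without advancing time (a new reading comes with each control period).
- snapshot(name): name is "side" or "top" or "wrist"; returns (picture, depth): 400x640x3 uint8, red, green, blue; 400x640 float32, m along the optical axis (not along the pixel's ray), 0 where there is no reading.
- calibration(name): a dict with "fx", "fy", "cx", "cy" (pixels), "xyz" and "rotation" of the camera in the world. Camera axes: x right, y up, looking along -z (the intrinsics and any distortion apply to the point x, -y, -z); pixel columns grow to the right and rows downward; lengths in m; the calibration is good to about 2 mm. A picture is of the moment at which its call begins: read the wrist's pose just before it. calibration takes no time and is no camera call; for the wrist camera it gives the pose at the moment of the call.
- hand_in(): hands the job in; it is judged then, once.
Trained networks look in the newest picture that a camera, given by its name, has taken for a name from the list of things; names that differ only in an ending like _2 or _b are one class to them, and where a whole thing is asked for, a point or a joint stands for the part that bears it (a point fixed in the world has none). Each returns a list of dicts, best first, with "confidence" (0 to 1); they miss things now and then, are a little off and sometimes report something else, mostly with a low value. They report only what shows in the picture. A call takes as long as a camera call.
- look_for(target, camera): "at" ([x, y, z] in m, in world coordinates, good to about 4 mm: the middle of the surface that is visible of it).
- place_of(target, camera): "at" ([x, y, z] in m, in world coordinates, good to about 4 mm: a listed point, or the origin of a listed thing).
The state is a dict: "time_s": time; "qpos": joint angles; "qd": joint speeds; "joint_torque": joint torques, N m; "tool_pos": TCP position; "eef_rot": TCP orientation; "force": force on the tool from outside, world axes, zero at the start; "moment": the same for the moment, N m; "finger_gap": finger opening in m; "gripper_force": force on a finger pad.
Only numpy, scipy, OpenCV 4.12 (cv2) and the standard library are available. Lean on these libraries where they do the work, as an engineer would, in place of code of your own. Each camera call takes 0.05 s, during which the arm holds its last target. There are 200 camera calls.

## Working session

There is one attempt and no reset: what is moved stays moved. The work goes in short steps, Python scripts to look and compute and a shell command to move; the robot and the scene stay as the last step left them, time stands still between calls to the robot, and variables do not carry over. Pictures are saved under pics/ and viewed, at most 10 in all, crops included, and the job is handed in when it is done.

```bash
mkdir -p pics; python3 - <<'E'
from plant import *
import cv2,numpy as np
for c in("top","side"):
    p,d=snapshot(c); cv2.imwrite(f"pics/{c}0.png",p[:,:,::-1])
    for t in("flap_tab","flap_hinge","red_lid","front_place","axis","housing","turntable","spray_can","mug","blue_carton","tape"):
        r=place_of(t,c)
        print(c,t,[(np.round(q["at"],3).tolist(),round(q["confidence"],2)) for q in r[:2]])
    k=calibration(c);print(k)
o=get_obs();print(o["time_s"],o["tool_pos"],o["eef_rot"])
E
```

```text
top flap_tab [([0.474, 0.083, 0.112], 0.64), ([0.484, -0.303, -0.004], 0.35)]
top flap_hinge [([0.474, 0.079, 0.013], 0.57), ([0.473, 0.082, 0.112], 0.2)]
top red_lid [([0.632, 0.134, 0.113], 0.86)]
top front_place []
top axis [([0.603, 0.092, 0.112], 0.96)]
top housing [([0.598, 0.087, 0.003], 0.81)]
top turntable [([0.599, 0.086, 0.006], 0.66), ([0.603, 0.09, 0.113], 0.64)]
top spray_can [([0.648, -0.214, 0.0], 0.7), ([0.6, 0.09, 0.115], 0.46)]
top mug [([0.486, -0.302, -0.005], 0.8)]
top blue_carton [([0.593, 0.432, -0.0], 0.9)]
top tape [([0.463, 0.423, -0.003], 0.56)]
{'fx': 408.1393082381603, 'fy': 408.1393082381603, 'cx': 316.3319152835355, 'cy': 198.2347214911066, 'xyz': array([0.39239182, 0.07586507, 1.23949804]), 'rotation': array([ 0.1484964 , -0.02623221, -1.59232453])}
side flap_tab [([0.472, 0.082, 0.111], 0.55)]
side flap_hinge [([0.473, 0.084, 0.016], 0.61)]
side red_lid [([0.635, 0.124, 0.113], 0.66)]
side front_place [([0.542, 0.089, 0.111], 0.65), ([0.464, 0.42, 0.002], 0.26)]
side axis [([0.6, 0.088, 0.109], 0.75)]
side housing [([0.597, 0.087, -0.0], 0.7)]
side turntable [([0.603, 0.09, -0.006], 0.55)]
side spray_can [([0.643, -0.218, -0.001], 0.87)]
side mug [([0.487, -0.297, -0.005], 0.73)]
side blue_carton [([0.588, 0.435, -0.001], 0.79), ([0.604, 0.087, -0.008], 0.33)]
side tape [([0.464, 0.419, -0.001], 0.57)]
{'fx': 391.23399918632583, 'fy': 391.23399918632583, 'cx': 318.7370129089105, 'cy': 186.65743584223927, 'xyz': array([ 0.4926711 , -0.92624551,  0.54456948]), 'rotation': array([ 1.1581005 ,  0.018052  , -0.06621629])}
1.2 [0.25184613 0.57202307 0.29222765] [ 3.14155715e+00 -2.11317505e-05  2.72677795e+00]
```

View pics/top0.png

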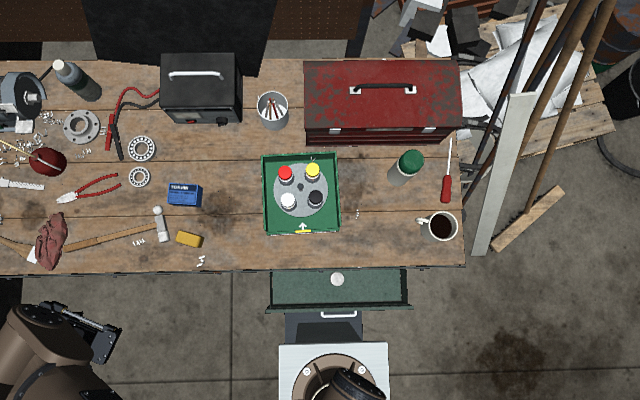

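View pics/side0.png

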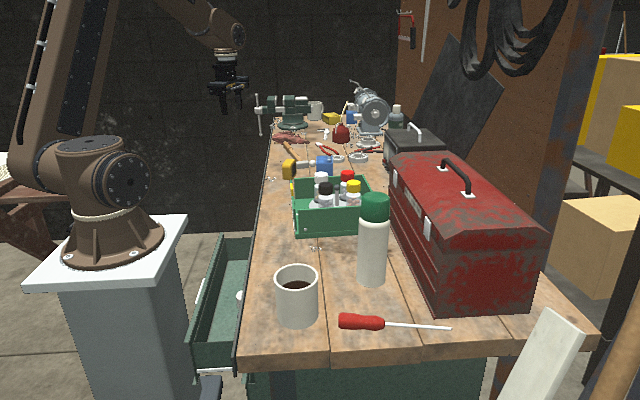

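The top view shows the carousel at about (302,195), with the arrow and yellow tab at (303,229) and the red lid at (286,173). The can is at (410,160) and the mug at (438,225), both well clear. In the side view the flap is upright. The networks agree with both pictures, so I move over the gap behind the flap with the fingers closed.

```bash
python3 -m inch '{"travel":[[-0.3,-0.25,0],[-0.67,-0.535,0],[-0.67,-0.535,0],[-0.67,-0.535,0],[-0.67,-0.535,0],[-0.67,-0.535,0],[-0.67,-0.535,0],[-0.67,-0.535,0],[-0.67,-0.535,0],[-0.67,-0.535,0],[-0.67,-0.535,0],[-0.67,-0.535,0]],"angular":[[0,0,0],[0,0,0],[0,0,0],[0,0,0],[0,0,0],[0,0,0],[0,0,0],[0,0,0],[0,0,0],[0,0,0],[0,0,0],[0,0,0]]}' 0 20
python3 -m inch '{"travel":[[-0.67,-0.535,0],[-0.67,-0.535,0],[-0.67,-0.535,0],[-0.67,-0.535,0],[-0.35,-0.27,0],[0,0,0],[0,0,0]],"angular":[[0,0,0],[0,0,0],[0,0,0],[0,0,0],[0,0,0],[0,0,0],[0,0,0]]}'
python3 - <<'E'
from plant import *
import cv2,numpy as np
k=calibration("wrist");p,d=snapshot("wrist"); cv2.imwrite("pics/w0.png",p[:,:,::-1]);print(k)
for t in("flap_tab","red_lid","front_place","axis"):
    print(t,[(np.round(q["at"],3).tolist(),round(q["confidence"],2)) for q in place_of(t,"wrist")[:2]])
E
```

```text
time_s: 2.2
tool_pos: [0.4343, 0.2222, 0.2925]
eef_rot: [3.141, 0.0, 2.727]
force: [1.2, 0.4, -0.1]
finger_gap: 0.0204
gripper_force: 0.0
time_s: 2.78
tool_pos: [0.5059, 0.0862, 0.2921]
eef_rot: [3.142, -0.0, 2.725]
force: [-0.2, 0.6, 0.1]
finger_gap: 0.0005
gripper_force: 0.0
{'fx': 324.1890632085294, 'fy': 324.1890632085294, 'cx': 328.0775419703601, 'cy': 202.54605584025316, 'xyz': array([0.43096473, 0.12075763, 0.38533029]), 'rotation': array([-0.28937185,  0.00122776,  1.1540609 ])}
flap_tab [([0.472, 0.08, 0.108], 0.92)]
red_lid [([0.636, 0.132, 0.113], 0.64)]
front_place [([0.545, 0.086, 0.113], 0.55)]
axis []
```

View pics/w0.png

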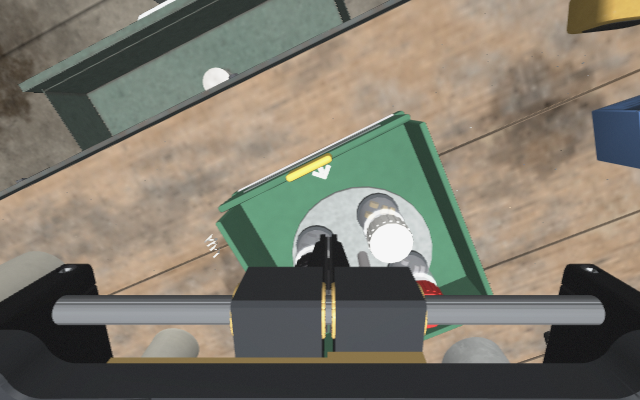

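The wrist view shows the tab at (309,169), with bare disc behind it and the closed fingertips near the black lid. That leaves free room between flap and jars. I lower the fingers and pull.

```bash
Z='' ; python3 -m inch '{"travel":[[0,0,0.4],[0,0,0.7],[0,0,0.7],[0,0,0.7],[0,0,0.6],[0,0,0.37],[0,0,0]],"angular":[[0,0,0],[0,0,0],[0,0,0],[0,0,0],[0,0,0],[0,0,0],[0,0,0]]}'
python3 -m inch '{"travel":[[0.183,-0.081,0],[0.183,-0.081,0],[0.183,-0.081,0],[0.183,-0.081,0],[0.183,-0.081,0],[0.183,-0.081,0],[0.183,-0.081,0],[0.183,-0.081,0],[0.183,-0.081,0],[0.183,-0.081,0],[0,0,0],[0,0,0]],"angular":[[0,0,0],[0,0,0],[0,0,0],[0,0,0],[0,0,0],[0,0,0],[0,0,0],[0,0,0],[0,0,0],[0,0,0],[0,0,0],[0,0,0]]}'
python3 -m inch '{"travel":[[0,0,-0.7],[0,0,-0.7],[0,0,-0.7],[0,0,-0.7],[0,0,0],[0,0,0]],"angular":[[0,0,0],[0,0,0],[0,0,0],[0,0,0],[0,0,0],[0,0,0]]}' 64 20
python3 - <<'E'
from plant import *
import cv2,numpy as np
out=[]
for c in("side","top","wrist"):
    p,d=snapshot(c); 
    if c!="side": cv2.imwrite(f"pics/{c}1.png",p[:,:,::-1])
    for t in("flap_tab","red_lid","axis","front_place","flap_hinge"):
        print(c,t,[(np.round(q["at"],3).tolist(),round(q["confidence"],2)) for q in place_of(t,c)[:1]])
E
```

```text
time_s: 3.62
tool_pos: [0.5047, 0.0874, 0.151]
eef_rot: [-3.14, -0.004, 2.728]
force: [0.1, -0.2, -0.4]
finger_gap: 0.0004
gripper_force: 0.0
time_s: 4.62
tool_pos: [0.4256, 0.0866, 0.1535]
eef_rot: [3.141, 0.0, 2.727]
force: [1.3, 0.1, 0.2]
finger_gap: 0.0002
gripper_force: 0.0
time_s: 5.12
tool_pos: [0.4263, 0.0866, 0.2665]
eef_rot: [3.14, 0.003, 2.727]
force: [-0.7, 0.4, -0.9]
finger_gap: 0.0352
gripper_force: 0.0
side flap_tab [([0.38, 0.082, 0.018], 0.85)]
side red_lid [([0.635, 0.126, 0.114], 0.68)]
side axis [([0.599, 0.088, 0.109], 0.6)]
side front_place [([0.542, 0.087, 0.112], 0.6)]
side flap_hinge [([0.477, 0.085, 0.015], 0.91)]
top flap_tab []
top red_lid [([0.633, 0.13, 0.112], 0.75)]
top axis [([0.598, 0.092, 0.112], 0.81)]
top front_place [([0.546, 0.084, 0.117], 0.55)]
top flap_hinge []
wrist flap_tab [([0.383, 0.075, 0.018], 0.9)]
wrist red_lid []
wrist axis [([0.604, 0.088, 0.0], 0.22)]
wrist front_place [([0.544, 0.082, 0.114], 0.82)]
wrist flap_hinge [([0.472, 0.08, 0.016], 0.94)]
```

View pics/wrist1.png

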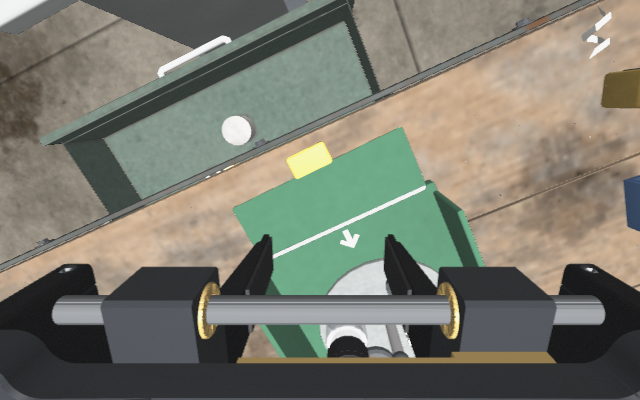

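The flap lies level: the tab is at (309,160) and the white hinge line runs from (275,255) to (425,188). Next I refine the lid circles and the housing yaw from the top depth image.

```bash
cat > h.py <<'E'
from plant import *
import cv2,numpy as np
from scipy.spatial.transform import Rotation as R
def cloud(c):
    k=calibration(c);p,d=snapshot(c);v,u=np.mgrid[:400,:640]
    P=np.stack([(u-k["cx"])/k["fx"]*d,-(v-k["cy"])/k["fy"]*d,-d],-1)
    M=np.array(k["rotation"]); M=M if M.shape==(3,3) else R.from_euler("xyz",M).as_matrix()
    W=P@M.T+k["xyz"]; W[d==0]=9
    return p,W
def lids(c="top"):
    p,W=cloud(c); near=np.hypot(W[...,0]-.6,W[...,1]-.089)<.085
    m=(near&(abs(W[...,2]-.126)<.008)).astype(np.uint8)
    n,l=cv2.connectedComponents(m)
    for i in range(1,n):
        s=l==i
        if s.sum()>20:
            (a,b),r=cv2.minEnclosingCircle(W[s][:,:2].astype(np.float32)*1000)
            print(s.sum(),np.round([a,b,r],1),W[s].mean(0).round(4),p[s].mean(0).astype(int))
    return p,W
E
python3 - <<'E'
from h import *
p,W=lids()
m=(abs(W[...,2]-.088)<.004)&(np.hypot(W[...,0]-.6,W[...,1]-.089)<.18)
print(m.sum(),cv2.minAreaRect(W[m][:,:2].astype(np.float32)*1000))
E
```

```text
152 [640.7  52.6  19.5] [0.6396 0.0525 0.1261] [239 236 110]
151 [633.6 129.4  19.4] [0.6328 0.1296 0.1262] [235  66  63]
151 [562.3  45.9  19.5] [0.5627 0.0452 0.126 ] [54 55 59]
153 [556.5 122.9  19.3] [0.5559 0.1227 0.1264] [246 247 247]
542 ((612.31640625, 88.2250747680664), (261.1573181152344, 220.05831909179688), 2.2945632934570312)
```

```bash
python3 - <<'E'
from h import *
p,W=cloud("top")
m=(W[...,2]>.13)&(W[...,2]<.6)&(W[...,0]>.66)&(W[...,0]<1.2)
for y in np.arange(-.1,.35,.05):
    s=m&(abs(W[...,1]-y)<.025)
    print(round(y,2), W[s][:,0].min().round(3) if s.any() else None, W[s][:,2].max().round(3) if s.any() else None)
E
```

```text
-0.1 0.739 0.257
-0.05 0.74 0.259
0.0 0.736 0.259
0.05 0.74 0.259
0.1 1.061 0.26
0.15 0.829 0.297
0.2 0.996 0.301
0.25 0.815 0.306
0.3 0.813 0.309
```

```bash
python3 -m inch '{"travel":[[0,0,0],[0,0,0],[0,0,0],[0,0,0],[0,0,0],[0,0,0],[0,0,0],[0,0,0],[0,0,0],[0,0,0],[0,0,0],[0,0,0]],"angular":[[0,0,1],[0,0,1],[0,0,1],[0,0,1],[0,0,1],[0,0,1],[0,0,1],[0,0,1],[0,0,1],[0,0,1],[0,0,1],[0,0,1]]}'
python3 -m inch '{"travel":[[0,0,0],[0,0,0],[0,0,0],[0,0,0],[0,0,0],[0,0,0],[0,0,0],[0,0,0],[0,0,0],[0,0,0],[0,0,0],[0,0,0]],"angular":[[0,0,1],[0,0,1],[0,0,1],[0,0,1],[0,0,1],[0,0,1],[0,0,1],[0,0,1],[0,0,1],[0,0,0.26],[0,0,0],[0,0,0]]}'
python3 -m inch '{"travel":[[0.416,0.327,0],[0.416,0.327,0],[0.416,0.327,0],[0.416,0.327,0],[0.416,0.327,0],[0.416,0.327,0],[0.416,0.327,0],[0.416,0.327,0],[0.416,0.327,0],[0.416,0.327,0],[0,0,0],[0,0,0]],"angular":[[0,0,0],[0,0,0],[0,0,0],[0,0,0],[0,0,0],[0,0,0],[0,0,0],[0,0,0],[0,0,0],[0,0,0],[0,0,0],[0,0,0]]}'
python3 -c "
from plant import *;print(get_obs()['qpos'])"
```

```text
time_s: 7.12
tool_pos: [0.4258, 0.0866, 0.2655]
eef_rot: [3.141, -0.0, 1.675]
force: [-0.2, 0.5, -0.5]
finger_gap: 0.064
gripper_force: 0.0
time_s: 8.12
tool_pos: [0.4257, 0.0866, 0.2654]
eef_rot: [-3.142, -0.0, 0.874]
force: [0.7, -0.1, 0.1]
finger_gap: 0.0642
gripper_force: 0.0
time_s: 9.12
tool_pos: [0.6331, 0.1298, 0.2647]
eef_rot: [-3.141, 0.001, 0.873]
force: [-1.0, -1.1, 0.1]
finger_gap: 0.064
gripper_force: 0.0
[9.99801879e-02 5.47968497e-01 1.53398656e+00 8.97218961e-05
 1.06060120e+00 7.97467656e-01]
```

```bash
python3 -m inch '{"travel":[[0,0,0.3],[0,0,0.4],[0,0,0.4],[0,0,0.4],[0,0,0.3],[0,0,0.17],[0,0,0],[0,0,0]],"angular":[[0,0,0],[0,0,0],[0,0,0],[0,0,0],[0,0,0],[0,0,0],[0,0,0],[0,0,0]]}'
python3 -m inch '{"travel":[[0,0,0],[0,0,0],[0,0,0],[0,0,0],[0,0,0],[0,0,0],[0,0,0],[0,0,0]],"angular":[[0,0,0],[0,0,0],[0,0,0],[0,0,0],[0,0,0],[0,0,0],[0,0,0],[0,0,0]]}' 25 25
```

```text
time_s: 9.78
tool_pos: [0.6329, 0.1297, 0.1867]
eef_rot: [-3.141, 0.0, 0.872]
force: [0.3, 0.0, -0.3]
finger_gap: 0.0642
gripper_force: 0.0
time_s: 10.45
tool_pos: [0.6332, 0.1297, 0.1871]
eef_rot: [3.141, -0.001, 0.872]
force: [1.2, -0.7, 4.5]
finger_gap: 0.037
gripper_force: 25.0
```

The lid is gripped: the gap reads 37 mm against a 38 mm lid. Next I turn it along the arc by 132.4°.

```bash
python3 -m inch '{"travel":[[-0.005,-0.12,0],[-0.005,-0.12,0],[-0.005,-0.12,0],[-0.005,-0.12,0],[-0.005,-0.12,0],[-0.005,-0.12,0],[-0.005,-0.12,0],[-0.005,-0.12,0],[-0.005,-0.12,0],[-0.005,-0.12,0],[-0.005,-0.12,0],[-0.005,-0.12,0]],"angular":[[0,0,-1],[0,0,-1],[0,0,-1],[0,0,-1],[0,0,-1],[0,0,-1],[0,0,-1],[0,0,-1],[0,0,-1],[0,0,-1],[0,0,-1],[0,0,-1]]}'
```

```text
time_s: 11.45
tool_pos: [0.5798, 0.1373, 0.1871]
eef_rot: [3.14, 0.004, 1.923]
force: [8.5, -19.5, 1.8]
finger_gap: 0.0374
gripper_force: 25.0
```

```bash
python3 -m inch '{"travel":[[-0.015,-0.12,0],[-0.015,-0.12,0],[-0.015,-0.12,0],[-0.005,-0.12,0],[-0.005,-0.12,0],[-0.005,-0.12,0],[-0.005,-0.12,0],[-0.005,-0.12,0],[-0.005,-0.12,0],[-0.005,-0.12,0],[-0.005,-0.12,0],[-0.005,-0.12,0]],"angular":[[0,0,-1],[0,0,-1],[0,0,-1],[0,0,-1],[0,0,-1],[0,0,-1],[0,0,-1],[0,0,-1],[0,0,-1],[0,0,-1],[0,0,-1],[0,0,-1]]}'
python3 -m inch '{"travel":[[-0.005,-0.12,0],[-0.005,-0.12,0],[0,-0.06,0],[0,0,0],[0,0,0],[0,0,0]],"angular":[[0,0,-1],[0,0,-1],[0,0,-0.48],[0,0,0],[0,0,0],[0,0,0]]}'
python3 - <<'E'
from h import *
p,W=lids(); cv2.imwrite("pics/top2.png",cv2.resize(p[130:270,220:480,::-1],None,fx=3,fy=3))
for c in("top","side"):
  if c=="side": snapshot(c)
  for t in("red_lid","front_place","axis","flap_tab","flap_hinge"):
    print(c,t,[(np.round(q["at"],3).tolist(),round(q["confidence"],2)) for q in place_of(t,c)[:1]])
E
```

```text
time_s: 12.45
tool_pos: [0.5466, 0.0951, 0.1871]
eef_rot: [3.141, 0.008, 2.969]
force: [17.9, -6.9, -7.7]
finger_gap: 0.0371
gripper_force: 25.0
time_s: 12.95
tool_pos: [0.5461, 0.0837, 0.1871]
eef_rot: [-3.141, 0.009, -3.102]
force: [17.7, -3.9, -7.6]
finger_gap: 0.0372
gripper_force: 25.0
104 [653.7  90.9  19.1] [0.657  0.0912 0.1264] [50 50 54]
top red_lid []
top front_place []
top axis []
top flap_tab []
top flap_hinge []
side red_lid [([0.542, 0.081, 0.112], 0.96)]
side front_place []
side axis [([0.6, 0.088, 0.112], 0.66)]
side flap_tab [([0.379, 0.079, 0.022], 0.81)]
side flap_hinge [([0.474, 0.085, 0.016], 0.88)]
```

View pics/top2.png

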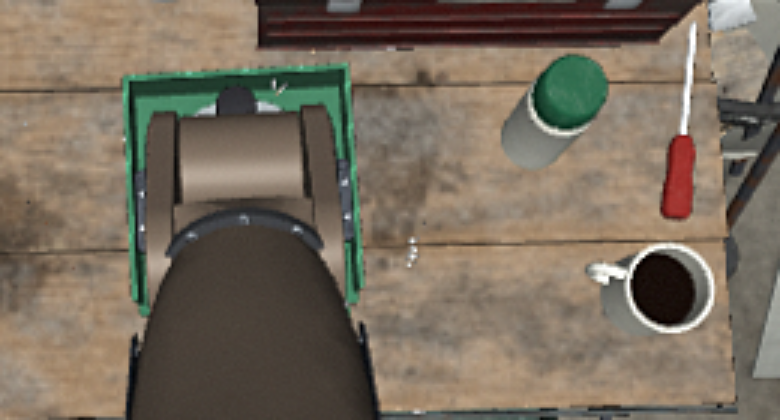

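The arm now hides the carousel front in the top view. The black lid, opposite the red one, shows at the back near (235,100) at (0.654,0.091). That puts red within about 3 mm of the front place. The flap is down and the can and mug are untouched.

```bash
python3 -m inch '{"travel":[[-0.02,0.04,0],[0,0,0],[0,0,0],[0,0,0],[0,0,0],[0,0,0]],"angular":[[0,0,0],[0,0,0],[0,0,0],[0,0,0],[0,0,0],[0,0,0]]}'
python3 -c "
from plant import *;print(hand_in())"
```

```text
time_s: 14.05
tool_pos: [0.5458, 0.0854, 0.1871]
eef_rot: [-3.141, 0.006, -3.101]
force: [11.8, -5.2, -3.1]
finger_gap: 0.0377
gripper_force: 25.0
the job is handed in; nothing more can be done
None
```

I handed the job in at about 14 s, and the simulator gave no verdict: the flap is fully down, and the red-lidded jar is held at the front with a 25 N grip, about 3 mm from its place by my estimate; nothing moved near the bystanders.

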